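# Set the cup warmer under the mug

### The job

The mug on the two-pad cup warmer should be kept warm: turn the knob directly in front of the pad that the mug stands on until its white pointer line points at the long mark of its scale, then let go of it. Leave the other knob as it is, and do not shift the mug or the little jar that stand on the warmer.

Things in the scene. Friction and masses are not known exactly. Their poses are not given: they have to be found in the camera images.
- mug: White mug, leaf pattern, 92 mm wide, 127 mm over the handle, 95 mm high, on one of the two round dark pads (124 mm wide, top 32 mm above the worktop) of a low white cup warmer (270 mm deep, 330 mm wide, yaw up to 0.2 rad). The pad, left or right, varies. Origin: centre of the underside of its outline, handle (to its -y) included, within 10 mm of the pad's centre.
- jam_pot: Small white lidded jar, 52 mm wide, 83 mm high, on the other pad of the warmer. Origin: centre of its underside.
- left_knob (a joint): Left (+y) black knob on the warmer's raised front strip, 150 mm nearer the robot than the centre of the left pad, which it serves. Rad: 0 = off (dot), grows clockwise seen from above, stop at 2.7. Short thin marks at 0.5, 1.0, 1.5, 2.5; the one long broad mark (16 x 5 mm) at 2.0. Starts between 0.7 and 1.5. Stiff by friction alone (0.05 N m), stays where it is left.
- right_knob (a joint): The same knob at the right (-y), serving the right pad, 190 mm from the left knob; same scale, start range and stiffness, also growing clockwise from above.
- left_knob_grip (a point): Grip point of the left knob, on its turning axis, 70 mm above the worktop, 10 mm below the knob's top. Upright bar 40 mm long, 13 mm thick, 33 mm high, on a flat 42 mm skirt; take it across the 13 mm from above, fingertips at most 22 mm below this point (skirt at 23 mm). Turns with the knob: x axis along the bar to the end with the white pointer line, z up.
- right_knob_grip (a point): Grip point of the right knob, on its turning axis; same shape, heights and axes as the left one.
- left_knob_tip (a point): The pointing end of the left knob's bar, 20 mm from the turning axis at the height of the grip point; a white line runs down it.
- right_knob_tip (a point): The pointing end of the right knob's bar, likewise.
Mind the look-alikes: they are no part of the job. What is shaped like the mug but red is not meant.

How it is judged:
At the end, for the whole second after the job is handed in: The knob in front of the pad with the mug points at the long mark (2.0 rad on its scale) within 0.2 rad and is released; the other knob is within about 0.25 rad (5 mm at the tip) of where it started; mug and jar stand where they stood (within 20 mm) (((horizontal distance between mug and left_knob_grip below 0.195 m and value of joint left_knob between 1.8 and 2.2 rad and distance of right_knob_tip from where it was at the start of the episode below 0.005 m) or (horizontal distance between mug and right_knob_grip below 0.195 m and value of joint right_knob between 1.8 and 2.2 rad and distance of left_knob_tip from where it was at the start of the episode below 0.005 m)) and distance of each of mug, jam_pot from where it was at the start of the episode below 0.02 m); the robot touches nothing.
It fails at once if the mug is shifted by more than 20 mm or tipped (distance of mug from where it was at the start of the episode above 0.02 m or angle between mug's own z axis and vertical above 0.3 rad).
It fails at once if the little jar is shifted by more than 20 mm or tipped (distance of jam_pot from where it was at the start of the episode above 0.02 m or angle between jam_pot's own z axis and vertical above 0.3 rad).
It fails at once if the other knob, in front of the pad without the mug, is turned by more than about 0.25 rad ((horizontal distance between mug and left_knob_grip below 0.195 m and distance of right_knob_tip from where it was at the start of the episode above 0.005 m) or (horizontal distance between mug and right_knob_grip below 0.195 m and distance of left_knob_tip from where it was at the start of the episode above 0.005 m)).
It also fails if it takes over 29 s, if anything falls off the work surface, if the arm or the gripper's body presses on something with over 40 N, if the wrist force passes 120 N, or if a joint passes its speed limit or range.

### The arm

A 6-joint arm with a two-finger parallel gripper is mounted at the origin on a cart in front of the work surface, level with it; the furniture and walls round the work are solid. World frame = base frame: x ahead of the robot, y to its left, z up, the work surface at z = 0. Lengths are in m, angles in rad, forces in N, time in s.
With the tool pointing down it reaches from about 0.25 to 0.85 m from the base axis. Payload 12.5 kg.
Tool frame: the origin (TCP) lies between the finger pads; the fingertips stand 22 mm ahead of it and the grasp point (between the pads) lies 3 mm ahead of it; z points along the fingers, y is the line along which they close (so a half turn about z gives the same grasp; the last joint's range is limited). The gripper opens to 93 mm and grips with 3 to 60 N. Pads are 15 mm wide; open, the fingers measure 128 mm over their backs; the gripper's body (75 mm by 188 mm) begins 65 mm behind the grasp point.
Start: joints at [1.097, 0.351, 1.652, -0, 1.139, -0.085], TCP at [0.208, 0.509, 0.241] pointing down, gripper open.
Joint ranges: [-2.75, 2.75], [-0.79, 2.1], [0.01, 2.65], [-1.57, 4.71], [0.07, 3.14], [-2.87, 2.87]. Speed limits (rad/s): [2.22, 2.22, 2.79, 3.14, 3.14, 3.14].

### API

Orientations are given as a 3x3 rotation matrix whose columns are the frame's x, y, z axes.
In Python, from workcell import status, cams, workorder gives the robot as it stands.
- The arm moves only by the tool play_rows, never from a script. Its argument "series" is a list of rows, each a list of 3 entries, a list of its own where there are three numbers: the shift along the world's x, y, z in units of 30 mm (1.0 is 30 mm), then the turn, a rotation vector about the world's x, y, z in rad, then the opening, from 0 (shut) to 1 (fully open). A call has 1 to 8 rows; each row is the pose to reach, as a shift and turn from the pose commanded when the call began; what a row does not reach only later rows make up. A row lasts 1/10 s, in which the tool goes at most 50 mm and 8.59 degrees, less where a joint would pass 70% of its speed; a pose out of reach is approached as far as the arm can. A call with a gripper value outside its range is refused whole. The fingers move at their own pace and stop on an object; "force" is the grip in N (left out, the last holds). Time passes only in rows, so rows that repeat a pose let the fingers close. It gives the time, the measured TCP pose, the force, the opening and the grip force at its end, in the units of the state.
- status.sense(): the state, without advancing time (a new reading comes with each control period).
- cams.camera(name): name is "side" or "top" or "wrist"; returns the picture (480x640x3 uint8, red, green, blue); there is no depth.
- cams.camera_info(name): a dict with "camera_matrix" (3x3 intrinsics, pixels), "origin" and "attitude" of the camera in the world. Camera axes: x right, y down, z forward; pixel columns grow to the right and rows downward; lengths in m; the calibration is good to about 2 mm. A picture is of the moment at which its call begins: read the wrist's pose just before it. camera_info takes no time and is no camera call; for the wrist camera it gives the pose at the moment of the call.
- workorder.hand_in(): hands the job in; it is judged then, once.
Trained networks look in the newest picture that a camera, given by its name, has taken for a name from the list of things; names that differ only in an ending like _2 or _b are one class to them, and where a whole thing is asked for, a point or a joint stands for the part that bears it (a point fixed in the world has none). Each returns a list of dicts, best first, with "score" (0 to 1); they miss things now and then, are a little off and sometimes report something else, mostly with a low value. They report only what shows in the picture. A call takes as long as a camera call. They do not tell look-alikes from the thing itself.
- cams.regions_of(name, camera): "mask" (480x640 bool, what is visible of it) and "box" ([left, top, right, bottom] in pixels, round what is visible of it).
The state is a dict: "time_s": time; "joint_positions": joint angles; "joint_velocities": joint speeds; "effort": joint torques, N m; "eef_pos": TCP position; "eef_rot": TCP orientation; "contact_force": force on the tool from outside, world axes, zero at the start; "torque": the same for the moment, N m; "finger_gap": opening from 0.0 (shut) to 1.0 (fully open); "gripper_force": force on a finger pad.
Only numpy, scipy, OpenCV 4.12 (cv2) and the standard library are available. Lean on these libraries where they do the work, as an engineer would, in place of code of your own. Each camera call takes 0.05 s, during which the arm holds its last target. There are 200 camera calls.

## Working session

There is one attempt and no reset: what is moved stays moved. The work goes in short steps, Python scripts to look and compute and a tool call to move; the robot and the scene stay as the last step left them, time stands still between calls to the robot, and variables do not carry over. Pictures are saved under pics/ and viewed, at most 10 in all, crops included, and the job is handed in when it is done.

Besides the shell and the picture viewer there is one more tool, called after "Call:" as name(argument=value, ...) on one line, values as JSON. play_rows: Moves the arm, as the interface text tells. Its arguments: {"type":"object","properties":{"series":{"type":"array","items":{"type":"array"}},"force":{"type":"number"}},"required":["series"]}

```bash
mkdir -p pics
cat > h.py <<'E'
import numpy as np, cv2
from workcell import status, cams, workorder
def ray(cam,px,z):
    i=cams.camera_info(cam);K=np.array(i["camera_matrix"]);R=np.array(i["attitude"]);o=np.array(i["origin"])
    d=R@np.linalg.solve(K,[px[0],px[1],1.]);return o+d*(z-o[2])/d[2]
def proj(cam,p):
    i=cams.camera_info(cam);K=np.array(i["camera_matrix"]);R=np.array(i["attitude"]);o=np.array(i["origin"])
    q=K@(R.T@(np.array(p)-o));return q[:2]/q[2]
def save(n,im): cv2.imwrite(f"pics/{n}.png",cv2.cvtColor(im,cv2.COLOR_RGB2BGR))
E
python3 - <<'E'
from h import *
for c in ["top","side"]:
    im=cams.camera(c);save(c,im);np.save(c,im)
    print(c,np.round(cams.camera_info(c)["origin"],3),cams.camera_info(c)["camera_matrix"])
    for n in ["mug","jam_pot","left_knob","right_knob"]:
        for r in cams.regions_of(n,c)[:3]:
            b=r["box"];m=np.argwhere(r["mask"]).mean(0)[::-1];print(n,round(r["score"],2),np.round(b),m.round(1),ray(c,m,.07).round(3))
s=status.sense();print(s["time_s"],np.round(s["eef_rot"],3))
E
```

```text
top [0.37  0.243 0.896] [[478.53483291   0.         321.95451757]
 [  0.         478.53483291 236.252672  ]
 [  0.           0.           1.        ]]
mug 0.87 [172. 221. 242. 278.] [200.8 252.1] [0.522 0.451 0.07 ]
mug 0.56 [399. 163. 468. 225.] [428.3 194.3] [0.624 0.046 0.07 ]
jam_pot 0.98 [311. 164. 341. 202.] [326.4 183.1] [0.647 0.23  0.07 ]
left_knob 0.79 [301. 258. 324. 281.] [310.  267.6] [0.493 0.26  0.07 ]
left_knob 0.23 [408. 269. 426. 297.] [415.4 284.9] [0.461 0.078 0.07 ]
right_knob 0.91 [405. 274. 428. 298.] [415.6 284.8] [0.461 0.078 0.07 ]
side [0.508 0.845 0.643] [[493.87643394   0.         316.52284562]
 [  0.         493.87643394 237.82347642]
 [  0.           0.           1.        ]]
mug 0.83 [266. 146. 314. 209.] [289.8 177.2] [0.615 0.029 0.07 ]
mug 0.65 [291. 317. 358. 406.] [324.1 357.8] [0.52  0.451 0.07 ]
jam_pot 0.93 [243. 216. 277. 267.] [259.6 240.5] [0.645 0.222 0.07 ]
jam_pot 0.53 [336. 254. 356. 280.] [346.3 265.8] [0.495 0.271 0.07 ]
left_knob 0.6 [332. 253. 362. 279.] [345.9 265.9] [0.495 0.272 0.07 ]
right_knob 0.58 [240. 214. 276. 268.] [259.6 240.7] [0.645 0.223 0.07 ]
right_knob 0.56 [354. 189. 376. 211.] [365.6 198.5] [0.463 0.087 0.07 ]
0.5 [[-0.925  0.379 -0.   ]
 [ 0.379  0.925 -0.   ]
 [ 0.    -0.    -1.   ]]
```

View pics/top.png

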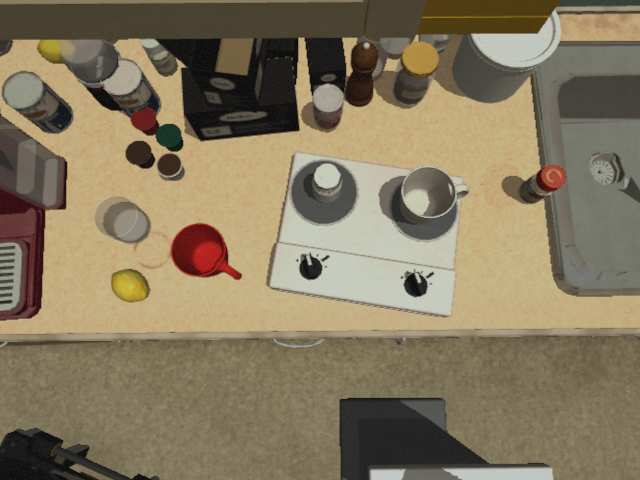

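The top view shows the white mug at (428,194) on the right pad, the jar at (326,183) on the left pad, and the knobs at (310,267) and (416,285). There are two mug candidates: the red one at (200,252) stands off the warmer, so it is not meant. The white one on the right pad fits, which makes the right knob the one to turn. I'll confirm this in a crop.

Run:
```python
from h import *
im=np.load("top.npy")
c=cv2.resize(im[160:310,280:480],(800,600),interpolation=cv2.INTER_CUBIC);save("crop",c)
# yaw from knob line
L=ray("top",(310,267.6),.07);R=ray("top",(415.6,284.8),.07);d=L-R;print(d,np.hypot(*d[:2]),"yaw",np.arctan2(-d[0],d[1]))
```

```text
[0.03183676 0.1825079  0.        ] 0.18526390108016513 yaw -0.17270268708864162
```

View pics/crop.png

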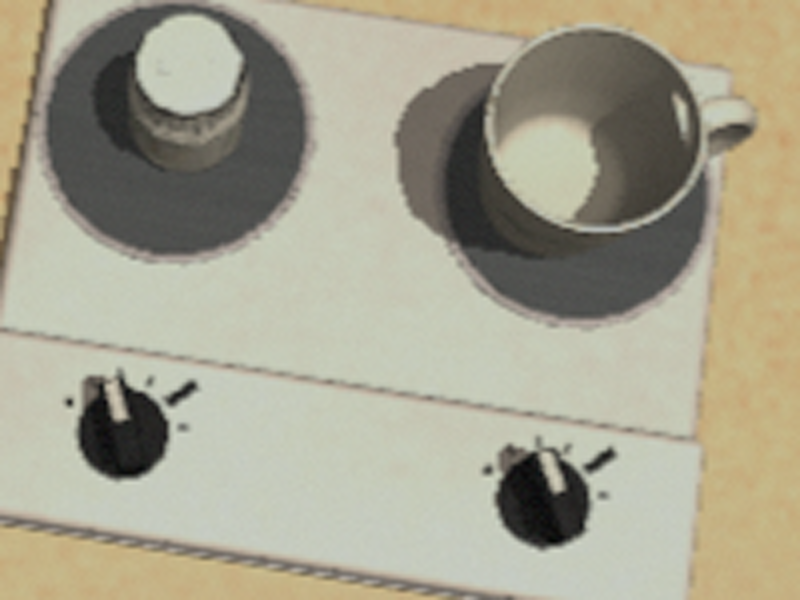

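The crop confirms the white leaf mug on the right pad, with the right knob at about crop (543,500). Its pointer is roughly at 0.75 rad and its long mark is at crop (600,460). I'm moving above it for a closer look.

Call:
play_rows(series=[[[8.4, -14.4, 0], [0, 0, 0.68], 0.6], [[8.4, -14.4, 0], [0, 0, 0.68], 0.6], [[8.4, -14.4, 0], [0, 0, 0.68], 0.6], [[8.4, -14.4, 0], [0, 0, 0.68], 0.6], [[8.4, -14.4, 0], [0, 0, 0.68], 0.6], [[8.4, -14.4, 0], [0, 0, 0.68], 0.6], [[8.4, -14.4, 0], [0, 0, 0.68], 0.6], [[8.4, -14.4, 0], [0, 0, 0.68], 0.6]], force=25)

```text
time_s: 1.3
eef_pos: [0.3996, 0.1814, 0.241]
eef_rot: [[-0.958, -0.287, 0.001], [-0.287, 0.958, 0.0], [-0.001, 0.0, -1.0]]
contact_force: [0.7, 0.3, -0.3]
finger_gap: 0.603
gripper_force: 0.0
```

Call:
play_rows(series=[[[1.7, -3.0, 0], [0, 0, 0], 0.6], [[1.7, -3.0, 0], [0, 0, 0], 0.6], [[1.7, -3.0, 0], [0, 0, 0], 0.6], [[1.7, -3.0, 0], [0, 0, 0], 0.6], [[1.7, -3.0, 0], [0, 0, 0], 0.6]])

```text
time_s: 1.8
eef_pos: [0.4495, 0.0939, 0.2406]
eef_rot: [[-0.958, -0.287, -0.0], [-0.287, 0.958, 0.0], [0.0, 0.0, -1.0]]
contact_force: [0.1, 0.5, -0.9]
finger_gap: 0.598
gripper_force: 0.0
```

Run:
```python
from h import *
s=status.sense();print(s["time_s"],s["eef_pos"],s["joint_positions"])
im=cams.camera("wrist");save("w1",im);np.save("w1",im)
i=cams.camera_info("wrist");print(i["origin"],np.round(i["attitude"],3),i["camera_matrix"][0][0])
print(proj("wrist",(.461,.078,.07)))
for r in cams.regions_of("right_knob","wrist")[:3]:
    m=np.argwhere(r["mask"]).mean(0)[::-1];print(round(r["score"],2),r["box"],m,ray("wrist",m,.065))
```

```text
1.8 [0.44953676 0.09389275 0.2406304 ] [ 1.04358259e-01  1.84771293e-01  1.87484602e+00  2.40067340e-04
  1.08225568e+00 -1.75814833e+00]
[0.37219633 0.07100255 0.38504628] [[-0.287  0.918  0.275]
 [ 0.958  0.275  0.083]
 [ 0.001  0.287 -0.958]] 369.62493860108526
[300.50483655 232.12302999]
0.79 [275.9, 206.7, 320.7, 255.7] [296.06257669 227.56625767] [0.45953353 0.07326166 0.065     ]
```

View pics/w1.png

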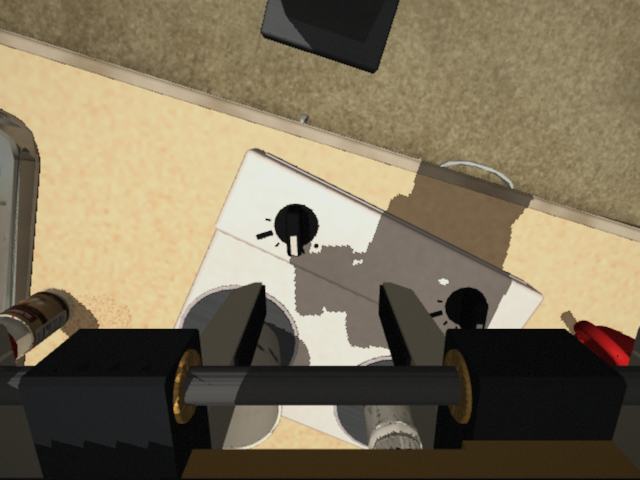

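The wrist view shows the right knob at (296,228), with its white line pointing to (294,245) and the long mark at (264,236). I'll rectify this to metric top views.

```bash
cat >> h.py <<'E'
def rect(cam,im,cx,cy,z,half=.04,n=400):
    c=np.array([(cx+half,cy+half),(cx+half,cy-half),(cx-half,cy-half),(cx-half,cy+half)])
    src=np.float32([proj(cam,(a,b,z)) for a,b in c]);dst=np.float32([(0,0),(n,0),(n,n),(0,n)])
    return cv2.warpPerspective(im,cv2.getPerspectiveTransform(src,dst),(n,n),flags=cv2.INTER_CUBIC)
E
python3 - <<'E'
from h import *
im=np.load("w1.npy")
save("r1",np.hstack([rect("wrist",im,.46,.075,z) for z in(.042,.08)]))
E
```

```text
(no output)
```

View pics/r1.png

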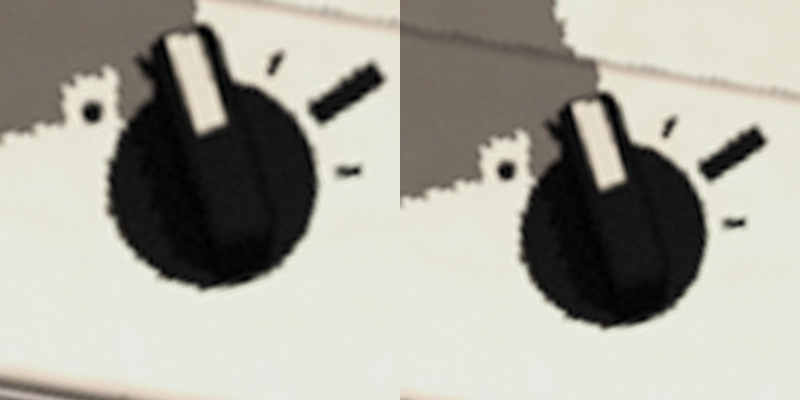

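Call:
play_rows(series=[[[0.4, -0.7, -1.2], [0, 0, 0], 0.5], [[0.4, -0.7, -2.4], [0, 0, 0], 0.5], [[0.4, -0.7, -3.4], [0, 0, 0], 0.5], [[0.4, -0.7, -3.4], [0, 0, 0], 0.5], [[0.4, -0.7, -3.4], [0, 0, 0], 0.5]])

```text
time_s: 2.4
eef_pos: [0.462, 0.073, 0.1394]
eef_rot: [[-0.958, -0.288, -0.0], [-0.288, 0.958, 0.0], [0.0, 0.0, -1.0]]
contact_force: [0.3, -0.2, 0.1]
finger_gap: 0.499
gripper_force: 0.0
```

Call:
play_rows(series=[[[0, 0, -1.0], [0, 0, 0], 0.5], [[0, 0, -1.7], [0, 0, 0], 0.5], [[0, 0, -2.1], [0, 0, 0], 0.5], [[0, 0, -2.1], [0, 0, 0], 0.5], [[0, 0, -2.1], [0, 0, 0], 0.1], [[0, 0, -2.1], [0, 0, 0], 0.1], [[0, 0, -2.1], [0, 0, 0], 0.1], [[0, 0, -2.1], [0, 0, 0], 0.1]], force=25)

```text
time_s: 3.2
eef_pos: [0.4623, 0.0722, 0.0762]
eef_rot: [[-0.958, -0.287, 0.001], [-0.287, 0.958, 0.0], [-0.001, -0.0, -1.0]]
contact_force: [-0.2, -0.6, -0.1]
finger_gap: 0.199
gripper_force: 0.0
```

Call:
play_rows(series=[[[0, 0, 0], [0, 0, 0], 0], [[0, 0, 0], [0, 0, 0], 0], [[0, 0, 0], [0, 0, 0], 0], [[0, 0, 0], [0, 0, 0], 0]], force=25)

```text
time_s: 3.6
eef_pos: [0.4622, 0.0719, 0.076]
eef_rot: [[-0.958, -0.287, 0.001], [-0.287, 0.958, -0.0], [-0.0, -0.001, -1.0]]
contact_force: [-1.4, -5.1, 6.3]
finger_gap: 0.14
gripper_force: 25.0
```

Call:
play_rows(series=[[[0, 0, 0], [0, 0, -0.12], 0], [[0, 0, 0], [0, 0, -0.24], 0], [[0, 0, 0], [0, 0, -0.36], 0], [[0, 0, 0], [0, 0, -0.48], 0], [[0, 0, 0], [0, 0, -0.6], 0], [[0, 0, 0], [0, 0, -0.72], 0], [[0, 0, 0], [0, 0, -0.84], 0], [[0, 0, 0], [0, 0, -0.96], 0]])

```text
time_s: 4.4
eef_pos: [0.4624, 0.0724, 0.076]
eef_rot: [[-0.781, 0.624, 0.001], [0.624, 0.781, 0.0], [-0.0, 0.001, -1.0]]
contact_force: [-0.2, 2.7, 4.2]
finger_gap: 0.137
gripper_force: 25.0
```

Call:
play_rows(series=[[[0, 0, 0], [0, 0, -0.12], 0], [[0, 0, 0], [0, 0, -0.24], 0], [[0, 0, 0], [0, 0, -0.31], 0], [[0, 0, 0], [0, 0, -0.31], 0], [[0, 0, 0], [0, 0, -0.31], 0]])

```text
time_s: 4.9
eef_pos: [0.4625, 0.0725, 0.076]
eef_rot: [[-0.56, 0.829, 0.001], [0.829, 0.56, 0.001], [-0.0, 0.002, -1.0]]
contact_force: [1.5, 5.0, 6.2]
finger_gap: 0.139
gripper_force: 25.0
```

Call:
play_rows(series=[[[0, 0, 0], [0, 0, 0], 0.45], [[0, 0, 0], [0, 0, 0], 0.45], [[0, 0, 0], [0, 0, 0], 0.45], [[0, 0, 0], [0, 0, 0], 0.45], [[0, 0, 1.0], [0, 0, 0], 0.45], [[0, 0, 2.5], [0, 0, 0], 0.45], [[0, 0, 4.0], [0, 0, 0], 0.45], [[0, 0, 5.0], [0, 0, 0], 0.45]])

```text
time_s: 5.7
eef_pos: [0.4623, 0.0722, 0.2285]
eef_rot: [[-0.558, 0.83, 0.002], [0.83, 0.558, 0.0], [-0.001, 0.002, -1.0]]
contact_force: [0.8, -0.4, -0.1]
finger_gap: 0.451
gripper_force: 0.0
```

Run:
```python
from h import *
cams.camera("wrist");im=cams.camera("wrist");print(proj("wrist",(.4625,.0723,.045)),status.sense()["eef_pos"])
t=cams.camera("top")
save("r2",np.hstack([rect("wrist",im,.46,.075,.042),cv2.resize(t[150:310,270:480],(525,400))])[:, :800])
```

```text
[320.51776598 219.83894277] [0.4635304  0.07227041 0.22937384]
```

View pics/r2.png

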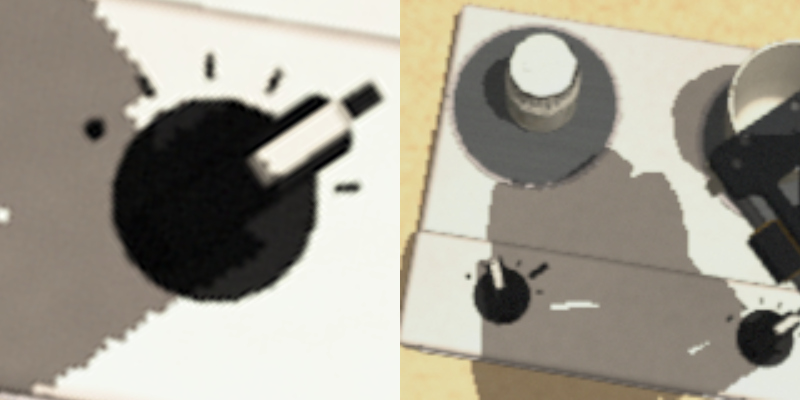

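The white line at rectified (300,145) now points straight at the long mark (365,98). The left knob, jar and mug look unmoved, and the gripper is clear.

```bash
python3 -c "
from h import *
print(workorder.hand_in())"
```

```text
the job is handed in; nothing more can be done
None
```

I turned the right knob, in front of the pad with the white mug, to its long mark and released it. The job is handed in, and in the last pictures the left knob, mug and jar look unmoved; no verdict was returned.

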